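Count out three chalk sticks on the rocking board

ROBOT

A 7-joint arm with a two-finger parallel gripper is mounted at the origin on the work surface. World frame = base frame: x ahead of the robot, y to its left, z up, the work surface at z = 0. Lengths are in m, angles in rad, forces in N, time in s.
With the tool pointing down it reaches from about 0.425 to 0.925 m from the base axis. Payload 6.8 kg.
Tool frame: the origin (TCP) lies midway between the tips of the shut fingers; the grasp point (between the pads) lies 19 mm behind it; z points along the fingers, y is the direction in which the jaws open and shut (so a half turn about z gives the same grasp; the last joint's range is limited). The gripper opens to 85 mm and grips with 20 to 120 N. Pads are 22 mm wide; open, the fingers measure 114 mm over their backs; the gripper's body (76 mm by 85 mm) begins 54 mm behind the grasp point. The pads swing forward as they close: fully open they stand 13 mm farther back than shut.
Start: joints at [1.064, 0.477, 0.022, 1.555, -0.011, 1.109, -0.083], TCP at [0.262, -0.622, 0.231] pointing down, gripper open.
Joint ranges: [-2.96, 2.96], [-0.34, 2.1], [-1.41, 1.46], [0.24, 2.44], [-1.37, 4.51], [0.17, 1.92], [-2.96, 2.96]. Speed limits (rad/s): [2.39, 2.39, 3.14, 3.14, 3.14, 3.14, 3.14].

INTERFACE

Orientations are given as a unit quaternion [w, x, y, z].
In Python, from station import bot gives the robot as it stands.
- The arm moves only by the shell command python3 -m jog 'ROWS' [FORCE]. ROWS is JSON, a list of rows, each a list of 3 entries, a list of its own where there are three numbers: the shift along the tool's x, y, z in mm, then the turn, a rotation vector about the tool's x, y, z in degrees, then the closure, from -1 (fully open) to 1 (shut). A call has 1 to 12 rows; each row shifts and turns the commanded pose from where the row before left it, along the tool's axes as they then stand; what a row does not reach is not made up. A row lasts 1/8 s, in which the tool goes at most 62.5 mm and 10.7 degrees, less where a joint would pass 70% of its speed; a pose out of reach is approached as far as the arm can. A call is refused whole if a number of a shift passes 62.5 or a number of a turn 10.7, either way. A call with a gripper value outside its range is refused whole. The fingers move at their own pace and stop on an object; FORCE is the grip in N (left out, the last holds). Time passes only in rows, so rows that do not move let the fingers close. It gives the time, the measured TCP pose, the force and the opening at its end, in the units of the state.
- bot.get_obs(): the state, without advancing time (a new reading comes with each control period).
- bot.read_camera(name): name is "scene" or "top"; returns (picture, depth): 420x560x3 uint8, red, green, blue; 420x560 float32, m along the optical axis (not along the pixel's ray), 0 where there is no reading.
- bot.camera_info(name): a dict with "fx", "fy", "cx", "cy" (pixels), "world_from_camera" (4x4, takes a point from camera to world coordinates). Camera axes: x right, y up, looking along -z (the intrinsics and any distortion apply to the point x, -y, -z); pixel columns grow to the right and rows downward; lengths in m; the calibration is good to about 2 mm. A picture is of the moment at which its call begins. camera_info takes no time and is no camera call.
- bot.hand_in(): hands the job in, once; it reports no verdict.
Trained networks look in the newest picture that a camera, given by its name, has taken for a name from the list of things; names that differ only in an ending like _2 or _b are one class to them, and where a whole thing is asked for, a point or a joint stands for the part that bears it (a point fixed in the world has none). Each returns a list of dicts, best first, with "score" (0 to 1); they miss things now and then, are a little off and sometimes report something else, mostly with a low value. They report only what shows in the picture. A call takes as long as a camera call. They do not tell look-alikes from the thing itself.
- bot.find_in(camera, thing): "xy" ([column, row] as shares, 0 to 1, of the picture: columns of its width, rows of its height, amid what is visible of it).
- bot.cut_out(camera, thing): "pixels" (420x560 bool, what is visible of it) and "xy" ([column, row] as shares, 0 to 1, of the picture: columns of its width, rows of its height, amid what is visible of it).
- bot.landmark_of(camera, thing): "xy" ([column, row] as shares, 0 to 1, of the picture: columns of its width, rows of its height: a listed point, or the origin of a listed thing).
The state is a dict: "t": time; "q": joint angles; "joint_vel": joint speeds; "joint_torque": joint torques, N m; "eef_pos": TCP position; "tool_rot": TCP orientation; "contact_force": force on the tool from outside, world axes, zero at the start; "torque": the same for the moment, N m; "gripper_width": opening from 0.0 (shut) to 1.0 (fully open).
Only numpy, scipy, OpenCV 4.12 (cv2) and the standard library are available. Lean on these libraries where they do the work, as an engineer would, in place of code of your own. Each camera call takes 0.05 s, during which the arm holds its last target.

TASK

Count out the chalk for the next scene on the rocking board: press down the yellow tab until the board is fully over so that sticks roll out of the channel and fill its three pockets, then press down the blue tab to tip the board fully back so that the two sticks left over roll home into the grey channel. Leave the board that way, with one stick lying in each pocket; do not touch the sticks with the robot and leave everything else on the table where it is.

Things in the scene. Friction and masses are not known exactly. Their poses are not given: they have to be found in the camera images.
- stand: Fixed plywood stand of the counting board, a base plate 160 x 200 x 12 mm with two upright cheeks to 132 mm height. Origin: centre of its underside on the table. Its y axis (level) points along the board from the blue end to the yellow end; the board rocks about the stand's x axis, 120 mm above the table.
- rocker (a joint): Tilt of the wooden counting board, rad. 0: blue (channel) end fully down, where it starts, sloping 0.45 rad down to the blue end; 0.45: level; 0.90: yellow end fully down, sloping 0.45 rad the other way. Stops at 0 and 0.90. The stiff hinge (0.5 N m) stays where it is left; 3 to 8 N down on the raised tab tips it. Sticks cross filled pockets only at a slope over about 0.4, so go to the stops and allow 2 s for rolling.
- pivot (a point): On the board's hinge axis, mid length and width, at deck height, 120 mm above the table; fixed as the board tilts. Axes tilt with the board: x along the hinge, y along the board to the yellow end, z square to the deck. The board is an open wooden trough 98 x 326 mm, 82 mm wide inside, walls 32 mm high above the deck; 61 mm of plain deck lies between pocket 2 and the yellow end wall.
- blue_tab (a point): Centre of the top face of the blue tab, a flat paddle 70 mm wide, 8 mm thick, reaching 56 mm outward from the rim of the channel end; 195 mm from the pivot along the board and 32 mm above the deck. Height about 64 mm when down, 234 mm when up. Axes as pivot.
- yellow_tab (a point): The same point of the yellow tab at the other end: 195 mm from the pivot along the board, 32 mm above the deck. Height about 234 mm at the start. Axes as pivot.
- channel (a point): Middle of the grey channel, 13 mm above its floor (the height of a lying stick's axis), 87.5 mm from the pivot towards the blue end. Axes as pivot; the channel is flat, 141 mm long, room for five sticks side by side, from the blue end wall to pocket 0.
- pocket0 (a point): Centre of a stick seated in pocket 0: 0 mm from the pivot towards the yellow end, 12 mm below the deck (pocket 0 is next to the channel). The pocket is a cross-wise slot 28.5 mm wide, 25 mm deep, for one stick; a seated stick stands 1 mm proud of the deck. Axes as pivot.
- pocket1 (a point): Centre of a stick seated in pocket 1: 40 mm from the pivot towards the yellow end, 12 mm below the deck (pocket 0 is next to the channel). The pocket is a cross-wise slot 28.5 mm wide, 25 mm deep, for one stick; a seated stick stands 1 mm proud of the deck. Axes as pivot.
- pocket2 (a point): Centre of a stick seated in pocket 2: 80 mm from the pivot towards the yellow end, 12 mm below the deck (pocket 0 is next to the channel). The pocket is a cross-wise slot 28.5 mm wide, 25 mm deep, for one stick; a seated stick stands 1 mm proud of the deck. Axes as pivot.
- chalk0: Jumbo chalk stick, red: round, 26 mm thick, 80 mm long, about 64 g, lying across the board in the channel at the start. Origin: its centre; x along the stick.
- chalk1: Jumbo chalk stick, orange: round, 26 mm thick, 80 mm long, about 64 g, lying across the board in the channel at the start. Origin: its centre; x along the stick.
- chalk2: Jumbo chalk stick, green: round, 26 mm thick, 80 mm long, about 64 g, lying across the board in the channel at the start. Origin: its centre; x along the stick.
- chalk3: Jumbo chalk stick, blue: round, 26 mm thick, 80 mm long, about 64 g, lying across the board in the channel at the start. Origin: its centre; x along the stick.
- chalk4: Jumbo chalk stick, mauve: round, 26 mm thick, 80 mm long, about 64 g, lying across the board in the channel at the start. Origin: its centre; x along the stick.
- bottle: Bystander: blue water bottle, 68 mm wide, 200 mm high. Origin: centre of its underside.
- cup: Bystander: white mug, 80 mm wide, 90 mm high. Origin: centre of its underside.
- jar_green: Bystander: green pigment jar, 70 mm wide, 75 mm high. Origin: centre of its underside.
- jar_orange: Bystander: orange pigment jar, 70 mm wide, 75 mm high. Origin: centre of its underside.
- tape: Bystander: yellow roll of tape lying flat, 90 mm wide, 30 mm high. Origin: centre of its underside.
- brush: Bystander: paint brush lying beside the board on the side away from the robot. Origin: under its middle; x along it.
- spatula: Bystander: spatula lying beside the board on the robot's side. Origin: under its middle; x along it.
There are look-alikes about, which are no part of the job. There is more than one size of the chalk4; the job needs the largest.

How it is judged:
By the outcome, as a careful person would: the job done as asked, in the order asked, and still so for the second after the job is handed in, with the robot touching nothing.
It also fails if it takes over 53 s, if anything falls off the work surface, if the arm or the gripper's body presses on something with over 40 N, if the wrist force passes 120 N, or if a joint passes its speed limit or range.

## Working session

There is one attempt and no reset: what is moved stays moved. The work goes in short steps, Python scripts to look and compute and a shell command to move; the robot and the scene stay as the last step left them, time stands still between calls to the robot, and variables do not carry over. Pictures are saved under pics/ and viewed, and the job is handed in when it is done.

```bash
mkdir -p pics; ls
python3 - <<'E'
from station import bot
import cv2,numpy as np
for c in("scene","top"):
    p,d=bot.read_camera(c); cv2.imwrite(f"pics/{c}0.png",p[:,:,::-1]); np.save(f"pics/{c}0.npy",d)
    i=bot.camera_info(c); print(c,i)
o=bot.get_obs();print({k:np.round(v,3).tolist() for k,v in o.items()})
E
```

```text
pics
scene {'fx': 519.1851866749491, 'fy': 519.1851866749491, 'cx': 285.2348297504398, 'cy': 208.737661509621, 'world_from_camera': array([[ 0.88825791, -0.36848877,  0.27425155,  0.87086741],
       [ 0.45920775,  0.69775402, -0.54978866, -0.76975839],
       [ 0.01123082,  0.61429257,  0.78899842,  1.26177487],
       [ 0.        ,  0.        ,  0.        ,  1.        ]])}
top {'fx': 487.60325062945145, 'fy': 487.60325062945145, 'cx': 273.34826158141374, 'cy': 199.6102664436793, 'world_from_camera': array([[-0.01572391,  0.98401638, -0.17738243,  0.21574404],
       [-0.99981011, -0.01343111,  0.01411917, -0.00609794],
       [ 0.01151105,  0.17757076,  0.98404071,  1.62192949],
       [ 0.        ,  0.        ,  0.        ,  1.        ]])}
{'t': 0.1, 'q': [1.064, 0.478, 0.022, 1.556, -0.012, 1.109, -0.083], 'joint_vel': [-0.002, -0.003, -0.0, -0.002, -0.001, -0.002, -0.001], 'joint_torque': [0.006, -59.775, 1.614, -28.195, 0.013, 0.005, 0.0], 'eef_pos': [0.262, -0.622, 0.23], 'tool_rot': [-0.001, 0.98, 0.198, -0.0], 'contact_force': [-0.054, 0.339, 0.099], 'torque': [-0.026, 0.05, 0.021], 'gripper_width': 1.001}
```

View pics/scene0.png

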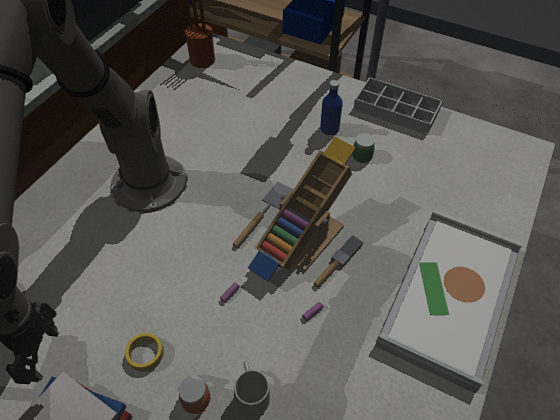

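View pics/top0.png

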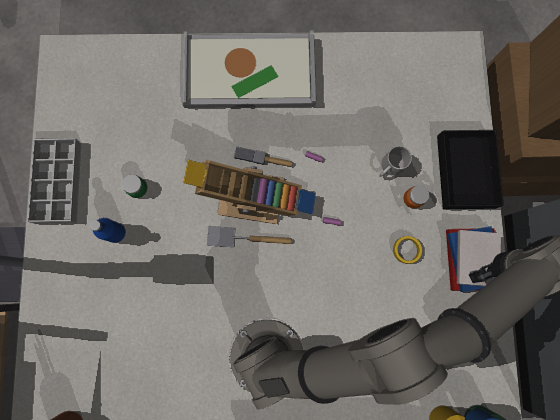

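The scene picture shows the board mid-table, with the yellow tab raised at (340,151) and the blue tab down at (263,264). In the top picture they are at (195,173) and (307,201). The five sticks lie in the channel: red, orange, green, blue, mauve. Two short mauve look-alikes lie on the table at scene (230,292) and (312,311). Next I measure the tabs.

```bash
cat > h.py <<'E'
import numpy as np,cv2
from scipy.spatial.transform import Rotation as R
from station import bot
def proj3(c,u,v,z):
    i=bot.camera_info(c);T=np.array(i["world_from_camera"])
    return (T@np.array([(u-i["cx"])/i["fx"]*z,-(v-i["cy"])/i["fy"]*z,-z,1]))[:3]
def cloud(c,d,m):
    v,u=np.nonzero(m&(d>0)); z=d[v,u];i=bot.camera_info(c);T=np.array(i["world_from_camera"])
    P=np.stack([(u-i["cx"])/i["fx"]*z,-(v-i["cy"])/i["fy"]*z,-z,np.ones_like(z)],1)
    return (P@T.T)[:,:3]
E
python3 - <<'E'
from h import *
for c in("scene","top"):
    d=np.load(f"pics/{c}0.npy")
    p,d=bot.read_camera(c)
    for n in("yellow_tab","blue_tab","pivot"):
        for r in bot.landmark_of(c,n)[:2]:
            x=r["xy"];u,v=x[0]*560,x[1]*420
            print(c,n,round(r["score"],2),round(u),round(v),np.round(proj3(c,u,v,d[int(v),int(u)]),3))
    # colour segmentation of tabs
    hsv=cv2.cvtColor(p,cv2.COLOR_RGB2HSV)
    for n,(lo,hi),box in(("yel",((20,120,90),(32,255,255)),(320,130,360,170) if c=="scene" else (180,155,212,190)),("blue",((100,120,50),(120,255,255)),(245,245,285,285) if c=="scene" else (295,185,320,220))):
        m=cv2.inRange(hsv,lo,hi)>0; b=np.zeros_like(m);b[box[1]:box[3],box[0]:box[2]]=1;m&=b
        m=cv2.erode(m.astype(np.uint8),np.ones((3,3)))>0
        P=cloud(c,d,m)
        if len(P)>5:
            r=cv2.minAreaRect(P[:,:2].astype(np.float32)); print(c,n,len(P),"med",np.round(np.median(P,0),3),"rect",np.round(r[0],3),np.round(r[1],3),round(r[2],1),"z",np.round(np.percentile(P[:,2],[5,95]),3))
E
```

```text
scene yellow_tab 0.82 339 149 [0.546 0.205 0.232]
scene blue_tab 0.82 262 269 [ 0.492 -0.144  0.062]
scene blue_tab 0.62 291 215 [0.499 0.009 0.125]
scene pivot 0.69 306 211 [0.523 0.06  0.099]
scene yel 374 med [0.549 0.198 0.231] rect [0.549 0.199] [0.056 0.061] 82.4 z [0.22  0.242]
scene blue 367 med [ 0.491 -0.137  0.067] rect [ 0.491 -0.137] [0.045 0.062] 81.9 z [0.056 0.077]
top yellow_tab 0.86 192 173 [0.55  0.21  0.228]
top yellow_tab 0.66 247 188 [0.529 0.057 0.095]
top blue_tab 0.74 395 164 [ 0.626 -0.449  0.001]
top blue_tab 0.68 308 204 [ 0.482 -0.143  0.056]
top pivot 0.57 244 190 [0.515 0.063 0.13 ]
top yel 369 med [0.549 0.202 0.231] rect [0.548 0.2  ] [0.051 0.063] 80.4 z [0.219 0.243]
top blue 243 med [ 0.488 -0.134  0.066] rect [ 0.489 -0.134] [0.045 0.061] 80.3 z [0.054 0.078]
```

Run:
```python
from h import *
p,d=bot.read_camera("top")
cv2.imwrite("pics/crop_top.png",cv2.resize(p[130:260,80:350],None,fx=2.9,fy=2.9,interpolation=cv2.INTER_CUBIC)[:,:,::-1])
for n in("bottle","jar_green","spatula","brush"):
    for r in bot.cut_out("top",n)[:1]:
        P=cloud("top",d,r["pixels"]);print(n,round(r["score"],2),np.round(np.array(r["xy"])*[560,420]),"min",np.round(np.percentile(P,3,axis=0),3),"max",np.round(np.percentile(P,97,axis=0),3))
T=R.from_quat(np.roll(bot.get_obs()["tool_rot"],-1)).as_matrix()
e=bot.get_obs()["eef_pos"];print(T.round(3),e)
piv=np.array([.521,.046]);yb=np.array([.170,.985])
for t in np.linspace(0,.9,7):
    a=.45-t; s=195*np.cos(a)-32*np.sin(a);z=120+195*np.sin(a)+32*np.cos(a);print(round(t,2),np.round(piv+yb*s/1e3,4),round(z,1), "blue at mirrored tilt",np.round(piv-yb*s/1e3,4))
for w in([.40,-.45,.36],[.56,0.,.36],[.545,.203,.29]):print(w,(T.T@(np.array(w)-e)*1e3).round())
```

```text
bottle 0.79 [107. 228.] min [0.372 0.464 0.013] max [0.431 0.512 0.201]
jar_green 0.61 [135. 187.] min [0.522 0.397 0.015] max [0.58  0.454 0.08 ]
spatula 0.94 [229. 238.] min [ 0.355 -0.075 -0.005] max [0.418 0.19  0.022]
brush 0.69 [257. 155.] min [ 0.628 -0.084  0.008] max [0.682 0.096 0.025]
[[ 0.922  0.388  0.   ]
 [ 0.388 -0.922 -0.   ]
 [ 0.     0.    -1.   ]] [ 0.26213798 -0.62202723  0.23133675]
0.0 [0.5485 0.2052] 233.6 blue at mirrored tilt [ 0.4935 -0.1132]
0.15 [0.5511 0.2202] 208.2 blue at mirrored tilt [ 0.4909 -0.1282]
0.3 [0.553  0.2312] 180.8 blue at mirrored tilt [ 0.489  -0.1392]
0.45 [0.5542 0.2381] 152.0 blue at mirrored tilt [ 0.4878 -0.1461]
0.6 [0.5546 0.2406] 122.5 blue at mirrored tilt [ 0.4874 -0.1486]
0.75 [0.5543 0.2388] 92.9 blue at mirrored tilt [ 0.4877 -0.1468]
0.9 [0.5532 0.2327] 64.0 blue at mirrored tilt [ 0.4888 -0.1407]
[0.4, -0.45, 0.36] [ 194. -105. -129.]
[0.56, 0.0, 0.36] [ 516. -458. -129.]
[0.545, 0.203, 0.29] [ 581. -650.  -59.]
```

View pics/crop_top.png

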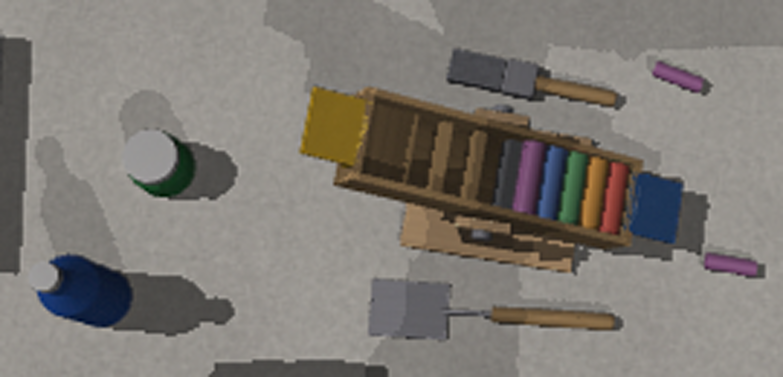

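Candidates:
- **Yellow tab:** top (195,173), against the tape ring at (408,250).
- **Blue tab:** top (307,201), against the bottle at (109,230).
- **Large mauve stick:** top (263,191) in the channel, against the small ones at (314,156) and (332,221).

The crop confirms the paddles on the board ends, and both measured heights (231 and 66 mm) fit the description. Next I shut the fingers and lift.

```bash
python3 -m jog '[[[0,0,-43],[0,0,0],1],[[0,0,-43],[0,0,0],1],[[0,0,-43],[0,0,0],1],[[39,-21,0],[0,0,0],1],[[39,-21,0],[0,0,0],1],[[39,-21,0],[0,0,0],1],[[39,-21,0],[0,0,0],1],[[38,-21,0],[0,0,0],1],[[32,-35,0],[0,0,0],1],[[32,-35,0],[0,0,0],1],[[32,-35,0],[0,0,0],1],[[32,-35,0],[0,0,0],1]]' 40
```

```text
t: 2.25
eef_pos: [0.464, -0.2697, 0.3605]
tool_rot: [0.0, 0.98, 0.198, 0.0]
contact_force: [0.1, -1.0, 0.2]
gripper_width: 0.002
```

```bash
python3 -m jog '[[[26,-40,0],[0,0,0],1],[[26,-40,0],[0,0,0],1],[[26,-40,0],[0,0,0],1],[[26,-40,0],[0,0,0],1],[[26,-40,0],[0,0,0],1],[[26,-40,0],[0,0,0],1],[[26,-40,0],[0,0,0],1],[[26,-40,0],[0,0,0],1],[[26,-40,0],[0,0,0],1],[[24,-45,0],[0,0,0],1],[[0,0,35],[0,0,0],1],[[0,0,35],[0,0,0],1]]'
python3 - <<'E'
from h import *
a=bot.read_camera("scene")[0];b=bot.read_camera("top")[0]
cv2.imwrite("pics/s1.png",np.hstack([cv2.resize(a[90:300,180:420],(400,350)),cv2.resize(b[100:310,120:360],(400,350))])[:,:,::-1])
E
```

```text
t: 3.75
eef_pos: [0.5443, 0.2031, 0.2897]
tool_rot: [-0.0, 0.98, 0.199, 0.001]
contact_force: [1.4, -0.3, -0.4]
gripper_width: 0.006
```

View pics/s1.png

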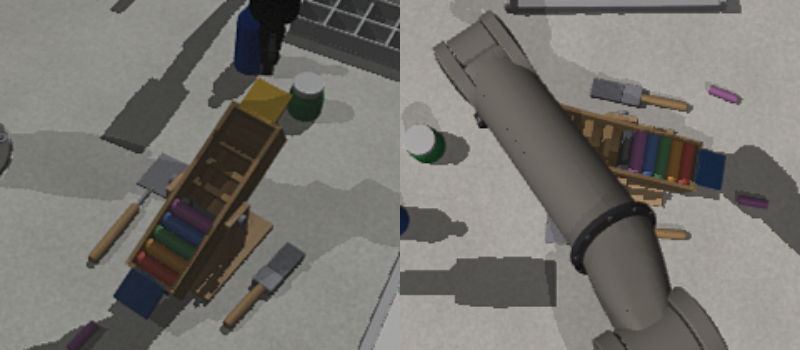

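```bash
python3 -m jog '[[[0,0,22],[0,0,0],1],[[0,0,20],[0,0,0],1],[[2,-3,10],[0,0,0],1],[[3,-4,12],[0,0,0],1],[[3,-4,12],[0,0,0],1],[[3,-4,14],[0,0,0],1],[[3,-4,14],[0,0,0],1],[[2,-3,14],[0,0,0],1],[[2,-3,14],[0,0,0],1]]'
python3 - <<'E'
from h import *
a=bot.read_camera("scene")[0]
cv2.imwrite("pics/s2.png",cv2.resize(a[90:300,180:420],(686,600))[:,:,::-1])
E
```

```text
t: 4.97
eef_pos: [0.5524, 0.2351, 0.1601]
tool_rot: [-0.001, 0.98, 0.199, 0.002]
contact_force: [-0.8, 1.5, 6.0]
gripper_width: 0.001
```

View pics/s2.png

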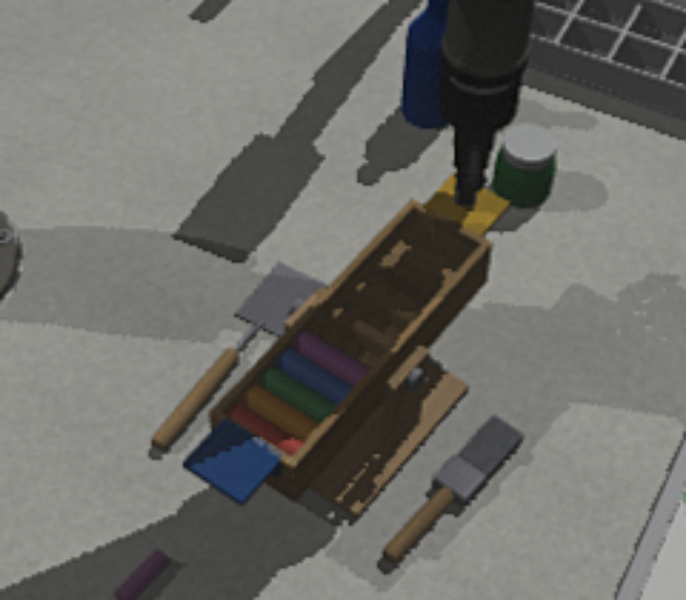

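```bash
python3 -m jog '[[[0.5,-1,12],[0,0,0],1],[[0.5,-1,12],[0,0,0],1],[[0.5,-1,12],[0,0,0],1],[[0,0,12],[0,0,0],1],[[-1,1,12],[0,0,0],1],[[-1,1,12],[0,0,0],1],[[-1,1.5,10],[0,0,0],1],[[-1,1.5,6],[0,0,0],1],[[0,0,0],[0,0,0],1]]'
python3 - <<'E'
from h import *
a=bot.read_camera("scene")[0]
cv2.imwrite("pics/s3.png",cv2.resize(a[90:300,180:420],(686,600))[:,:,::-1])
E
```

```text
t: 6.15
eef_pos: [0.5496, 0.2291, 0.0704]
tool_rot: [0.0, 0.98, 0.198, -0.0]
contact_force: [0.4, 2.1, 4.9]
gripper_width: -0.002
```

View pics/s3.png

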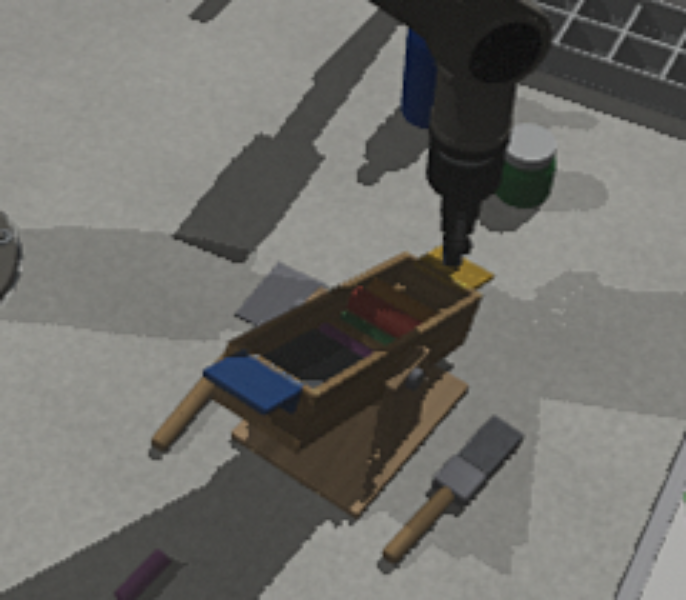

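Sticks are rolling, and the force is only 5 N, so the stop may not be reached. I press on in small steps.

```bash
python3 -m jog '[[[0,0,2],[0,0,0],1],[[0,0,2],[0,0,0],1],[[0,0,0],[0,0,0],1]]'
python3 -m jog '[[[0,0,2],[0,0,0],1],[[0,0,0],[0,0,0],1]]'
python3 - <<'E'
from h import *
a,d=bot.read_camera("scene")
hsv=cv2.cvtColor(a,cv2.COLOR_RGB2HSV);m=cv2.inRange(hsv,(100,120,50),(120,255,255))>0;b=np.zeros_like(m);b[205:240,245:295]=1;m=cv2.erode((m&b).astype(np.uint8),np.ones((3,3)))>0
P=cloud("scene",d,m);print(len(P),np.median(P,0),np.percentile(P[:,2],[5,95]))
c=P-P.mean(0);n=np.linalg.svd(c)[2][2];print("tilt",np.arccos(abs(n[2])))
cv2.imwrite("pics/s4.png",cv2.resize(a[90:300,180:420],(686,600))[:,:,::-1])
E
```

```text
t: 6.58
eef_pos: [0.5499, 0.2291, 0.0693]
tool_rot: [0.001, 0.98, 0.198, 0.0]
contact_force: [-7.7, -2.2, 30.0]
gripper_width: 0.002
t: 6.82
eef_pos: [0.55, 0.2291, 0.069]
tool_rot: [0.001, 0.98, 0.198, 0.001]
contact_force: [-11.4, -4.4, 44.2]
gripper_width: 0.002
246 [ 0.49811903 -0.11469233  0.23585857] [0.22590433 0.24474517]
tilt 0.4481511564683584
```

View pics/s4.png

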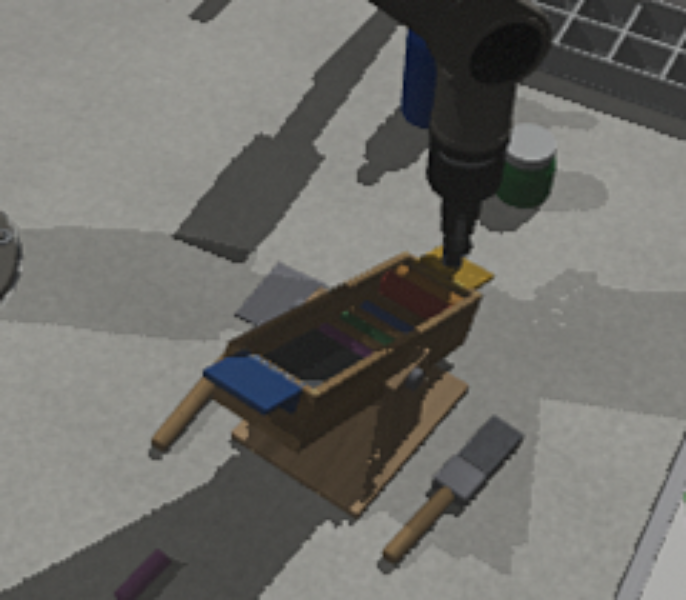

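The board is at the stop: tilt reads 0.448 rad and the force rises sharply. The picture shows the sticks in and beyond the pockets around (330–430, 290–350). I ease off, lift and wait.

```bash
python3 -m jog '[[[0,0,-6],[0,0,0],1],[[0,0,-30],[0,0,0],1],[[0,0,-50],[0,0,0],1],[[0,0,-50],[0,0,0],1],[[0,0,-50],[0,0,0],1],[[0,0,-50],[0,0,0],1],[[0,0,-40],[0,0,0],1],[[0,0,0],[0,0,0],1],[[0,0,0],[0,0,0],1],[[0,0,0],[0,0,0],1],[[0,0,0],[0,0,0],1],[[0,0,0],[0,0,0],1]]'
python3 - <<'E'
from h import *
a,d=bot.read_camera("scene")
cv2.imwrite("pics/s5.png",cv2.resize(a[150:280,230:370],(646,600),interpolation=cv2.INTER_CUBIC)[:,:,::-1])
hsv=cv2.cvtColor(a,cv2.COLOR_RGB2HSV)
for n,lo,hi,bx in(("blue",(100,120,50),(120,255,255),(245,205,295,240)),("yel",(20,120,60),(32,255,255),(325,165,365,200))):
    m=cv2.inRange(hsv,lo,hi)>0;b=np.zeros_like(m);b[bx[1]:bx[3],bx[0]:bx[2]]=1;m=cv2.erode((m&b).astype(np.uint8),np.ones((3,3)))>0
    P=cloud("scene",d,m);r=cv2.minAreaRect(P[:,:2].astype(np.float32))
    nn=np.linalg.svd(P-P.mean(0))[2][2];print(n,len(P),np.median(P,0).round(3),np.round(r[0],3),"tilt",np.arccos(abs(nn[2])))
E
```

```text
t: 8.38
eef_pos: [0.5494, 0.2292, 0.3397]
tool_rot: [0.0, 0.98, 0.198, -0.001]
contact_force: [0.8, 0.6, -0.2]
gripper_width: 0.003
blue 0 [nan nan nan] [0. 0.] tilt 0.0
yel 104 [0.557 0.225 0.069] [0.555 0.223] tilt 0.4536306657776007<stdin>:8: RuntimeWarning: Mean of empty slice.
  ret = um.true_divide(
  return _methods._mean(a, axis=axis, dtype=dtype,
```

View pics/s5.png

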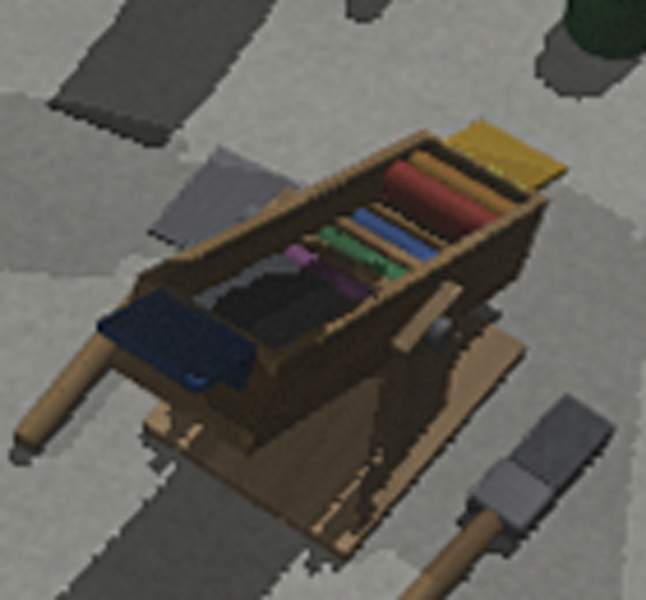

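The crop shows mauve in pocket 0 (330,275), green in pocket 1 (365,253), blue in pocket 2 (395,233), and red and orange at the yellow end wall. Next is the blue tab.

```bash
python3 -m jog '[[[-23,37,0],[0,0,0],1],[[-23,37,0],[0,0,0],1],[[-23,37,0],[0,0,0],1],[[-23,37,0],[0,0,0],1],[[-23,37,0],[0,0,0],1],[[-23,37,0],[0,0,0],1],[[-23,37,0],[0,0,0],1],[[-23,37,0],[0,0,0],1],[[0,0,30],[0,0,0],1],[[0,0,20],[0,0,0],1],[[0,0,20],[0,0,0],1],[[0,0,0],[0,0,0],1]]'
python3 - <<'E'
from h import *
a,d=bot.read_camera("scene")
cv2.imwrite("pics/s6.png",cv2.resize(a[130:290,210:380],(637,600),interpolation=cv2.INTER_CUBIC)[:,:,::-1])
E
```

```text
t: 9.93
eef_pos: [0.494, -0.1147, 0.2691]
tool_rot: [-0.001, 0.98, 0.198, -0.001]
contact_force: [0.0, 0.2, 0.4]
gripper_width: -0.002
```

View pics/s6.png

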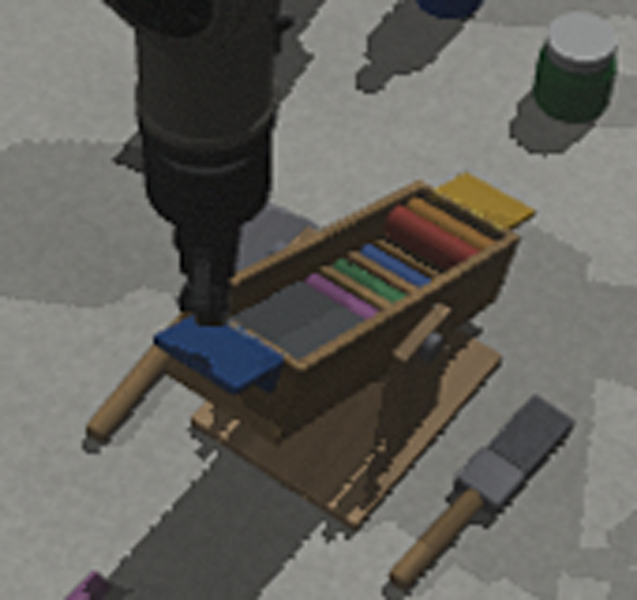

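```bash
python3 -m jog '[[[0,0,21],[0,0,0],1],[[-2,3,10],[0,0,0],1],[[-3,4,12],[0,0,0],1],[[-3,4,12],[0,0,0],1],[[-3,4,14],[0,0,0],1],[[-3,4,14],[0,0,0],1],[[-2,3,14],[0,0,0],1],[[-2,3,14],[0,0,0],1]]'
python3 - <<'E'
from h import *
a,d=bot.read_camera("scene")
cv2.imwrite("pics/s7.png",cv2.resize(a[130:290,210:380],(637,600),interpolation=cv2.INTER_CUBIC)[:,:,::-1])
E
```

```text
t: 10.98
eef_pos: [0.4885, -0.1452, 0.1586]
tool_rot: [0.0, 0.98, 0.198, 0.0]
contact_force: [2.2, -1.6, 4.1]
gripper_width: 0.005
```

View pics/s7.png

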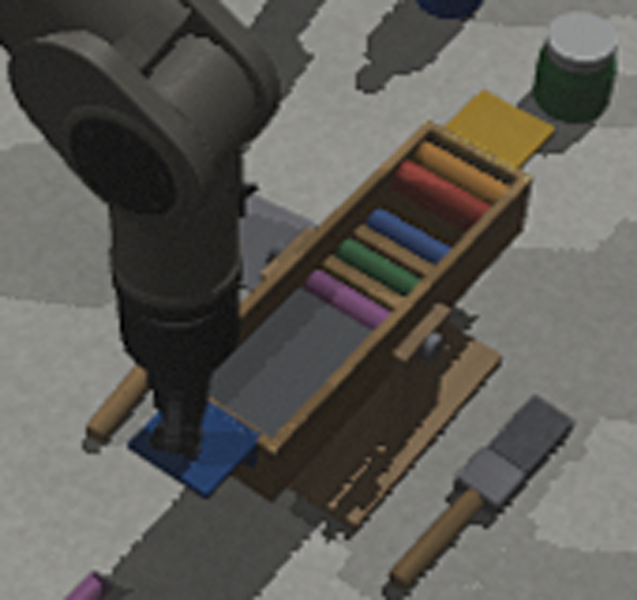

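The board is about level and the tip is on the blue tab at (180,445). The three pocketed sticks are seated, and red and orange are starting back. I continue to the stop.

```bash
python3 -m jog '[[[-0.5,1,12],[0,0,0],1],[[-0.5,1,12],[0,0,0],1],[[-0.5,1,12],[0,0,0],1],[[0,0,12],[0,0,0],1],[[1,-1,12],[0,0,0],1],[[1,-1,12],[0,0,0],1],[[1,-1.5,10],[0,0,0],1],[[1,-1.5,6],[0,0,0],1],[[0,0,2],[0,0,0],1],[[0,0,2],[0,0,0],1],[[0,0,0],[0,0,0],1]]'
```

```text
t: 12.4
eef_pos: [0.4902, -0.1418, 0.0675]
tool_rot: [0.0, 0.98, 0.198, 0.001]
contact_force: [-0.2, -0.1, 0.9]
gripper_width: -0.001
```

```bash
python3 -m jog '[[[0,0,2],[0,0,0],1],[[0,0,0],[0,0,0],1]]'
python3 - <<'E'
from h import *
a,d=bot.read_camera("scene")
hsv=cv2.cvtColor(a,cv2.COLOR_RGB2HSV)
m=cv2.inRange(hsv,(20,120,60),(32,255,255))>0;b=np.zeros_like(m);b[130:172,315:365]=1;m=cv2.erode((m&b).astype(np.uint8),np.ones((3,3)))>0
P=cloud("scene",d,m);nn=np.linalg.svd(P-P.mean(0))[2][2];print(len(P),np.median(P,0).round(4),"tilt",np.arccos(abs(nn[2])))
cv2.imwrite("pics/s8.png",cv2.resize(a[130:290,210:380],(637,600),interpolation=cv2.INTER_CUBIC)[:,:,::-1])
E
```

```text
t: 12.65
eef_pos: [0.4905, -0.1419, 0.0664]
tool_rot: [0.0, 0.98, 0.198, 0.001]
contact_force: [-2.0, 1.3, 10.9]
gripper_width: -0.0
390 [0.5506 0.1978 0.2306] tilt 0.41736037049656316
```

View pics/s8.png

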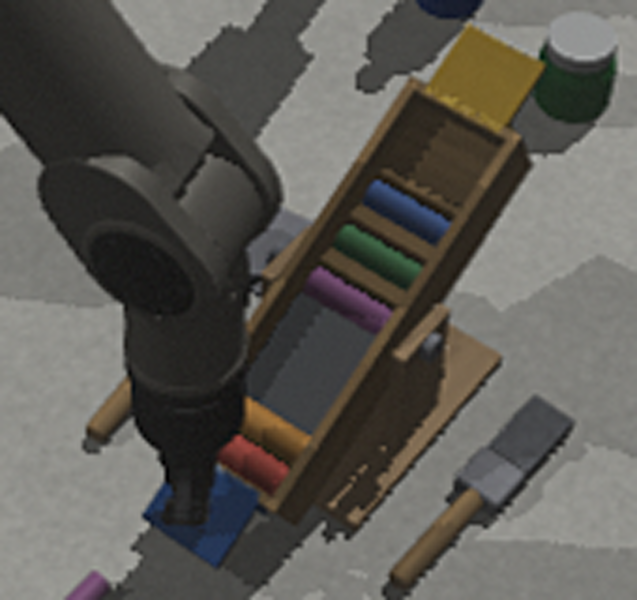

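Red (250,465) and orange (270,430) are home and the pockets are filled. I press a little more to confirm the stop.

```bash
python3 -m jog '[[[0,0,1.5],[0,0,0],1],[[0,0,0],[0,0,0],1]]'
```

```text
t: 12.95
eef_pos: [0.4906, -0.1418, 0.066]
tool_rot: [0.0, 0.98, 0.198, 0.001]
contact_force: [-8.3, 2.7, 24.0]
gripper_width: 0.001
```

The tip moved 0.4 mm for 1.5 mm commanded and the force rose by 13 N, so this is a hard stop. I lift off and back away.

```bash
python3 -m jog '[[[0,0,-6],[0,0,0],1],[[0,0,-20],[0,0,0],1],[[0,0,-50],[0,0,0],1],[[0,0,-50],[0,0,0],1],[[0,0,-50],[0,0,0],1],[[0,0,-50],[0,0,0],1],[[0,0,-50],[0,0,0],1],[[-32,35,0],[0,0,0],1],[[-32,35,0],[0,0,0],1],[[-32,35,0],[0,0,0],1],[[-32,35,0],[0,0,0],1],[[-32,35,0],[0,0,0],1]]'
python3 -m jog '[[[-32,35,0],[0,0,0],1],[[0,0,0],[0,0,0],1],[[0,0,0],[0,0,0],1]]'
python3 - <<'E'
from h import *
a,d=bot.read_camera("scene");t,dt=bot.read_camera("top")
cv2.imwrite("pics/s9.png",np.hstack([cv2.resize(a[130:290,210:380],(400,376)),cv2.resize(t[120:260,170:350],(400,376))])[:,:,::-1])
piv=np.array([.521,.046,.12]);yb=np.array([.17,.985,0])/np.hypot(.17,.985)
ya=yb*np.cos(.45)+[0,0,np.sin(.45)]; za=-yb*np.sin(.45)+[0,0,np.cos(.45)]
for c,im,dd,by,bb in(("scene",a,d,(315,130,365,172),(240,240,290,290)),("top",t,dt,(180,155,212,190),(295,185,320,220))):
    hsv=cv2.cvtColor(im,cv2.COLOR_RGB2HSV)
    for n,lo,hi,bx in(("yel",(20,120,60),(32,255,255),by),("blue",(100,120,50),(120,255,255),bb)):
        m=cv2.inRange(hsv,lo,hi)>0;b=np.zeros_like(m);b[bx[1]:bx[3],bx[0]:bx[2]]=1;m=cv2.erode((m&b).astype(np.uint8),np.ones((3,3)))>0
        P=cloud(c,dd,m);nn=np.linalg.svd(P-P.mean(0))[2][2];print(c,n,len(P),np.median(P,0).round(3),"tilt",np.arccos(abs(nn[2])).round(3))
    for k in range(5):
        for r in bot.cut_out(c,f"chalk{k}")[:1]:
            P=np.median(cloud(c,dd,r["pixels"]),0)-piv;print(c,k,round(r["score"],2),"along",(P@ya*1e3).round(),"above",(P@za*1e3).round())
print(bot.get_obs()["t"])
E
```

```text
t: 14.45
eef_pos: [0.4094, -0.3668, 0.3398]
tool_rot: [0.0, 0.98, 0.198, 0.0]
contact_force: [0.8, 0.3, 0.1]
gripper_width: 0.0
t: 14.82
eef_pos: [0.3945, -0.4095, 0.3395]
tool_rot: [-0.0, 0.98, 0.198, 0.0]
contact_force: [-0.4, 0.5, 0.8]
gripper_width: 0.001
scene yel 370 [0.55  0.199 0.231] tilt 0.452
scene blue 401 [ 0.491 -0.135  0.068] tilt 0.462
scene 0 0.73 along 79.0 above 0.0
scene 1 0.73 along 79.0 above 0.0
scene 2 0.73 along 79.0 above 0.0
scene 3 0.73 along 79.0 above 0.0
scene 4 0.73 along 79.0 above 0.0
top yel 357 [0.548 0.202 0.231] tilt 0.459
top blue 246 [ 0.488 -0.134  0.066] tilt 0.488
top 0 0.63 along -295.0 above 28.0
top 1 0.63 along -295.0 above 28.0
top 2 0.63 along -295.0 above 28.0
top 3 0.63 along -295.0 above 28.0
top 4 0.63 along -295.0 above 28.0
15.425
```

View pics/s9.png

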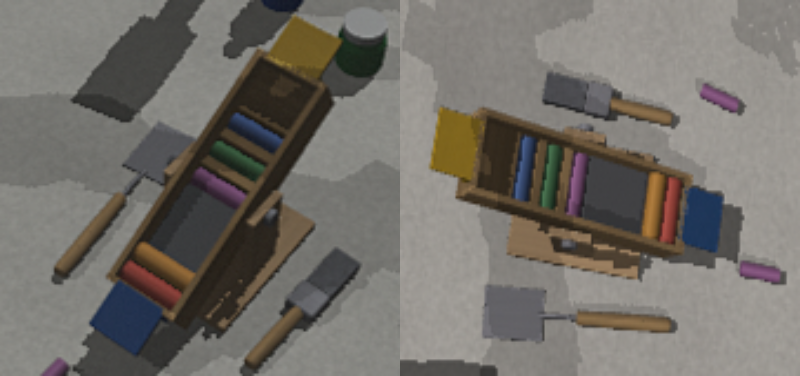

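Both views show one stick in each pocket (blue, green, mauve) and orange and red against the blue end wall. Tab positions match the start. I hand in.

```bash
python3 -c "
from station import bot
print(bot.hand_in())"
```

```text
the job is handed in; nothing more can be done
None
```

The chalk is counted out: one stick lies in each pocket, the two left over are home in the grey channel, and the board is tipped fully back to the blue end. I pressed the yellow tab to its stop, waited for the sticks to roll, then pressed the blue tab to its stop, lifted clear and handed in at about 15.4 s.

**What the last checks showed**
- **Sticks:** both cameras show mauve in pocket 0, green in pocket 1, blue in pocket 2, and orange and red against the blue end wall.
- **Board:** the tilt read from the tabs is 0.45–0.49 rad. Both tabs are within about 2 mm of where they started.
- **Table:** in the last pictures the brush, spatula, green jar and small mauve look-alikes look unmoved. I did not measure them again, and the other things were outside those crops. The robot was clear of everything.

**What disagreed or failed**
- **Stick recognition:** the networks could not tell the sticks apart and gave one answer for all five. From the top camera that answer was not on the board at all. I went by colour in the pictures instead.
- **Tilt readings:** the 0.49 rad came from only a few pixels of the blue tab. A reading of 0.417 rad just before the last press rose to 0.452 rad on the same tab afterwards.
- **Yellow tab force:** it peaked at about 46 N at the fingertips, against the stop. The 40 N limit covers the arm and gripper body, and as far as I could see only the fingertips touched the tab.

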